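Sort salvaged parts into the indexing carriage and lock it one hole on

ROBOT

A 6-joint arm with a two-finger parallel gripper is mounted at the origin on the work surface. World frame = base frame: x ahead of the robot, y to its left, z up, the work surface at z = 0. Lengths are in m, angles in rad, forces in N, time in s.
With the tool pointing down it reaches from about 0.25 to 0.725 m from the base axis. Payload 4 kg.
Tool frame: the origin (TCP) lies at the very end of the fingers, on their centre line; the grasp point (between the pads) lies 19 mm behind it; z points along the fingers, y is the line along which they close (so a half turn about z gives the same grasp; the last joint's range is limited). The gripper opens to 85 mm and grips with 20 to 120 N. Pads are 22 mm wide; open, the fingers measure 114 mm over their backs; the gripper's body (76 mm by 85 mm) begins 54 mm behind the grasp point. The pads swing forward as they close: fully open they stand 13 mm farther back than shut.
Start: joints at [1.14, 0.241, 0.005, 1.335, 0, 1.571], TCP at [0.209, 0.454, 0.231] pointing down, gripper open.
Joint ranges: [-2.72, 2.72], [-1.05, 1.87], [-1.09, 1.28], [-1.99, 2.15], [-1.42, 1.44], [-3.14, 3.14]. Speed limits (rad/s): [2.79, 2.79, 3.14, 3.14, 3.14, 3.14].

INTERFACE

Orientations are given as a unit quaternion [x, y, z, w].
In Python, from workcell import bot, vision, workorder, boxes_of gives the robot as it stands.
- The arm moves only by the tool send_rows, never from a script. Its argument "motion" is text: rows parted by semicolons, each of 5 numbers parted by spaces: the closure, from -1 (fully open) to 1 (shut), so that 0 is half open, then the shift along the tool's x, y, z in cm, then the turn about the tool's z in rad. In form: claw x y z twist; .... A call has 1 to 5 rows; each row is the pose to reach, as a shift and turn from the pose commanded when the call began, along the tool's axes at that moment; what a row does not reach only later rows make up. A row lasts 1/10 s, in which the tool goes at most 50 mm and 8.59 degrees, less where a joint would pass 70% of its speed; a pose out of reach is approached as far as the arm can. A call with a gripper value outside its range is refused whole. The fingers move at their own pace and stop on an object; the grip force is fixed at half the most. Time passes only in rows, so rows that repeat a pose let the fingers close. It gives the time, the measured TCP pose, the force, the opening and the grip force at its end, in the units of the state.
- bot.get_obs(): the state, without advancing time (a new reading comes with each control period).
- vision.camera(name): name is "side" or "top"; returns the picture (400x640x3 uint8, red, green, blue); there is no depth.
- vision.camera_model(name): a dict with "fov_y" (degrees; the focal length in pixels is half the picture's height over the tangent of half this angle, whatever the lens; pixels are square), "cx", "cy" (the principal point, pixels), "world_from_camera" (4x4, takes a point from camera to world coordinates). Camera axes: x right, y down, z forward; pixel columns grow to the right and rows downward; lengths in m; the calibration is good to about 2 mm. A picture is of the moment at which its call begins. camera_model takes no time and is no camera call.
- workorder.job_done(): hands the job in; it is judged then, once.
Trained networks look in the newest picture that a camera, given by its name, has taken for a name from the list of things; names that differ only in an ending like _2 or _b are one class to them, and where a whole thing is asked for, a point or a joint stands for the part that bears it (a point fixed in the world has none). Each returns a list of dicts, best first, with "conf" (0 to 1); they miss things now and then, are a little off and sometimes report something else, mostly with a low value. They report only what shows in the picture. A call takes as long as a camera call. They do not tell look-alikes from the thing itself.
- boxes_of(camera, target): "rect" ([centre column, centre row, width, height] in pixels, round what is visible of it).
The state is a dict: "clock": time; "joint_pos": joint angles; "joint_vel": joint speeds; "tau": joint torques, N m; "eef_pos": TCP position; "tool_rot": TCP orientation; "ft_force": force on the tool from outside, world axes, zero at the start; "ft_torque": the same for the moment, N m; "grip_width": finger opening in m; "grasp_force": force on a finger pad.
Only numpy, scipy, OpenCV 4.12 (cv2) and the standard library are available. Lean on these libraries where they do the work, as an engineer would, in place of code of your own. Each camera call takes 0.05 s, during which the arm holds its last target. There are 200 camera calls.

TASK

Put the two can capacitors and the finned heat sink that lie loose on the bench into the bins of the rail carriage, each in the bin that already holds one of its kind. Then pull up the black knob of the carriage's lock plunger, slide the carriage exactly one hole along the rail to the robot's left (away from the end bracket) and let the pin down into that hole. Finish still holding the knob, with the pin fully home, and leave the other things on the bench where they are.

Things in the scene. Friction and masses are not known exactly. Their poses are not given: they have to be found in the camera images.
- cap_a_mid (a point): black can capacitor, a cylinder 25 mm across and 43 mm tall with an aluminium top and two 4 mm terminal stubs, 35 g, standing loose on the bench at the robot's right; this point is its centre, 21.5 mm above its underside, z along the cylinder
- cap_b_mid (a point): black can capacitor, a cylinder 25 mm across and 43 mm tall with an aluminium top and two 4 mm terminal stubs, 35 g, the second loose one, just like the first; this point is its centre, 21.5 mm above its underside, z along the cylinder
- sink_mid (a point): aluminium finned heat sink, a block 50 mm along its x, 34 mm along its y, 30 mm tall (fins run along x; grip it across the 34 mm width), 70 g, loose on the bench at the robot's right, fins up; this point is its centre, 15 mm above its underside
- cap_sample_mid (a point): black can capacitor, a cylinder 25 mm across and 43 mm tall with an aluminium top and two 4 mm terminal stubs, 35 g, already standing in one of the two bins, near the middle of the bin's far (+x) half, 45 mm from the bin's centre; it shows which bin is for capacitors and stays in that bin; this point is its centre, 21.5 mm above its underside, z along the cylinder
- sink_sample_mid (a point): aluminium finned heat sink, a block 50 mm along its x, 34 mm along its y, 30 mm tall (fins run along x; grip it across the 34 mm width), 70 g, already lying in the other bin, near the middle of that bin's far (+x) half, 45 mm from the bin's centre, its length about along the rail; it shows which bin is for heat sinks and stays in that bin; this point is its centre, 15 mm above its underside
- rail: fixed aluminium rail, 300 mm long, 40 mm wide, top 42 mm above the bench, with a steel end bracket at its right (-y) end and a row of four 14 mm round holes 50 mm apart in its top. Origin on the bench under the hole where the pin starts (second hole from the right end); y points along the rail, to the robot's left; x points across it, away from the robot
- bin_left (a point): centre of the inner floor of the carriage's left (+y) bin (the left one from the robot's seat), 14 mm above the bench; the open grey bin is 140 mm along x and 102 mm along y inside, walls 4 mm thick and 30 mm high above the floor, a single wall parting it from the other bin; x and y are the rail's axes. It moves with the carriage
- bin_right (a point): centre of the inner floor of the carriage's right (-y) bin (the right one from the robot's seat), 14 mm above the bench; the open grey bin is 140 mm along x and 102 mm along y inside, walls 4 mm thick and 30 mm high above the floor, a single wall parting it from the other bin; x and y are the rail's axes. It moves with the carriage
- knob (a point): centre of the black plunger knob on top of the steel carriage, a cylinder 28 mm across and 26 mm tall standing upright, its centre 86 mm above the bench when the pin is home and right over the pin. Under it are a 22 mm wide housing up to 70 mm above the bench and the carriage's flat top at 52 mm; the bins lie on the far (+x) side, from 33 mm off the knob's axis, rims at 44 mm
- plunger (a joint): how far the knob is pulled up: 0 = pin fully home, 0.018 = upper stop. The 10 mm pin with a round end reaches 12 mm below the rail's top, so it is clear of the hole above 0.013. A spring pulls it down with 3 N at 0, 6.6 N at the stop; let go, it drops into a hole or rides on the rail
- carriage (a joint): travel of the carriage along the rail's +y (robot's left) in m: 0 at the start, 0.05 at the next hole (wanted), 0.10 at the one after; free to travel from -0.055 to 0.105. While the pin is home it is locked (about 2 mm play either way); unlocked it slides against about 2 N. The knob and the bins travel with it
- tape: bystander, leave it alone: roll of black tape lying flat, 52 mm across, 19 mm high; origin at its underside
- jar: bystander, leave it alone: small glass jar with steel lid, 48 mm across, 65 mm high; origin at its underside
- meter: bystander, leave it alone: red multimeter lying flat, 150 x 75 x 38 mm; origin at its underside
- screwdriver: bystander, leave it alone: screwdriver lying flat; origin at its underside
- spanner: bystander, leave it alone: steel spanner lying flat; origin at its underside
- mug: bystander, leave it alone: white mug, 80 mm across, 90 mm high; origin at its underside
There are look-alikes about, which are no part of the job. Leave any orange or pink look-alike of the part that bears sink_mid alone.

How it is judged:
By the outcome, as a careful person would: the job done as asked, in the order asked, and still so for the second after the job is handed in, while the arm keeps its last pose, push and grip.
It also fails if it takes over 69 s, if anything falls off the work surface, if the arm or the gripper's body presses on something with over 40 N, if the wrist force passes 120 N, or if a joint passes its speed limit or range.

## Working session

There is one attempt and no reset: what is moved stays moved. The work goes in short steps, Python scripts to look and compute and a tool call to move; the robot and the scene stay as the last step left them, time stands still between calls to the robot, and variables do not carry over. Pictures are saved under pics/ and viewed, at most 10 in all, crops included, and the job is handed in when it is done.

Besides the shell and the picture viewer there is one more tool, called after "Request:" as name(argument=value, ...) on one line, values as JSON. send_rows: Moves the arm, as the interface text tells. Its arguments: {"type":"object","properties":{"motion":{"type":"string"}},"required":["motion"]}

```bash
ls; mkdir -p pics; cat > h.py <<'E'
import numpy as np, cv2
from workcell import bot, vision, workorder, boxes_of
def ray(cam,u,v):
    m=vision.camera_model(cam); f=200/np.tan(np.radians(m["fov_y"])/2)
    T=np.array(m["world_from_camera"]); d=T[:3,:3]@np.array([(u-m["cx"])/f,(v-m["cy"])/f,1]); return T[:3,3],d
def onz(cam,u,v,z):
    o,d=ray(cam,u,v); return o+d*(z-o[2])/d[2]
def proj(cam,p):
    m=vision.camera_model(cam); f=200/np.tan(np.radians(m["fov_y"])/2)
    q=np.linalg.inv(np.array(m["world_from_camera"]))@np.append(p,1); return np.array([m["cx"]+f*q[0]/q[2],m["cy"]+f*q[1]/q[2]])
def tri(u1,u2):
    A=[];b=[]
    for c,u in(("top",u1),("side",u2)):
        o,d=ray(c,*u); d=d/np.linalg.norm(d); P=np.eye(3)-np.outer(d,d); A.append(P);b.append(P@o)
    return np.linalg.lstsq(np.vstack(A),np.hstack(b),rcond=None)[0]
def snap(cam,name):
    im=vision.camera(cam); cv2.imwrite(f"pics/{name}.png",im[:,:,::-1]); return im
E
python3 - <<'E'
from h import *
np.set_printoptions(precision=3,suppress=True)
for c in("top","side"):
    snap(c,c+"0"); m=vision.camera_model(c); print(c,m["fov_y"],m["cx"],m["cy"],np.array(m["world_from_camera"]).tolist())
    for t in ["cap_a_mid","sink_mid","knob","rail","bin_left"]:
        print(c,t,[(np.round(d["rect"]).tolist(),round(d["conf"],2)) for d in boxes_of(c,t)])
print(bot.get_obs())
E
```

```text
pics
top 49.750283834206684 323.5340266637489 210.9778389807743 [[-0.005294259452894563, -0.9900655444324693, 0.14050689856545534, 0.3896723098848252], [-0.9999859846225179, 0.005236526326454262, -0.0007806090991524416, 0.005282343654575198], [3.708609935487577e-05, -0.1405090620553353, -0.9900793918191363, 1.3686578361270598], [0.0, 0.0, 0.0, 1.0]]
top cap_a_mid [([395.0, 253.0, 7.0, 10.0], 0.51)]
top sink_mid [([397.0, 193.0, 17.0, 16.0], 0.7), ([367.0, 203.0, 16.0, 15.0], 0.59), ([400.0, 221.0, 18.0, 20.0], 0.53), ([397.0, 160.0, 17.0, 18.0], 0.48), ([299.0, 240.0, 8.0, 8.0], 0.36)]
top knob [([175.0, 286.0, 24.0, 34.0], 0.7)]
top rail [([297.0, 222.0, 101.0, 82.0], 0.95)]
top bin_left [([304.0, 214.0, 76.0, 70.0], 0.86)]
side 47.46682286420343 320.04558324337 199.38258135565664 [[0.8357902962524087, -0.30501376141184755, 0.4565316922621118, -0.11248529176898481], [-0.5488990927433557, -0.4835968545192649, 0.6817945939097744, -1.0357369380093973], [0.012820556767630874, -0.8204271373184029, -0.5716073352185909, 0.9176873455749789], [0.0, 0.0, 0.0, 1.0]]
side cap_a_mid [([321.0, 260.0, 6.0, 17.0], 0.42)]
side sink_mid [([349.0, 227.0, 16.0, 16.0], 0.73), ([354.0, 251.0, 23.0, 20.0], 0.58), ([403.0, 228.0, 19.0, 18.0], 0.54), ([378.0, 239.0, 14.0, 20.0], 0.5)]
side knob [([282.0, 187.0, 8.0, 9.0], 0.49)]
side rail [([301.0, 206.0, 86.0, 62.0], 0.67)]
side bin_left [([310.0, 197.0, 74.0, 50.0], 0.96)]
{'clock': 0.6, 'joint_pos': array([ 1.14 ,  0.241,  0.005,  1.335, -0.   ,  1.571]), 'joint_vel': array([ 0.001, -0.001, -0.   , -0.   ,  0.   , -0.   ]), 'tau': array([ -0.   , -37.197,  25.257,   0.001,  -0.   ,  -0.   ]), 'eef_pos': array([0.209, 0.454, 0.231]), 'tool_rot': array([0.214, 0.977, 0.   , 0.   ]), 'ft_force': array([ 0.351, -0.068, -0.419]), 'ft_torque': array([-0.048, -0.021, -0.035]), 'grasp_force': 0.0, 'grip_width': 0.08558684643464884}
```

```bash
python3 - <<'E'
import cv2,numpy as np
a=cv2.imread("pics/top0.png"); b=cv2.imread("pics/side0.png")
cv2.imwrite("pics/c_top.png",cv2.resize(a[130:300,220:440],None,fx=3.6,fy=3.5,interpolation=cv2.INTER_CUBIC))
cv2.imwrite("pics/c_side.png",cv2.resize(b[150:300,240:440],None,fx=4,fy=4,interpolation=cv2.INTER_CUBIC))
E
```

```text
(no output)
```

View pics/top0.png

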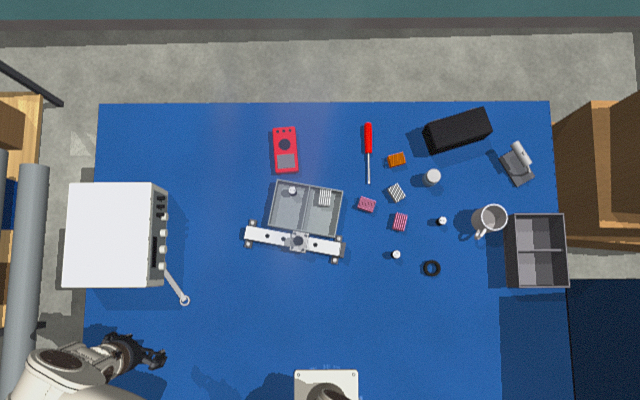

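View pics/c_top.png

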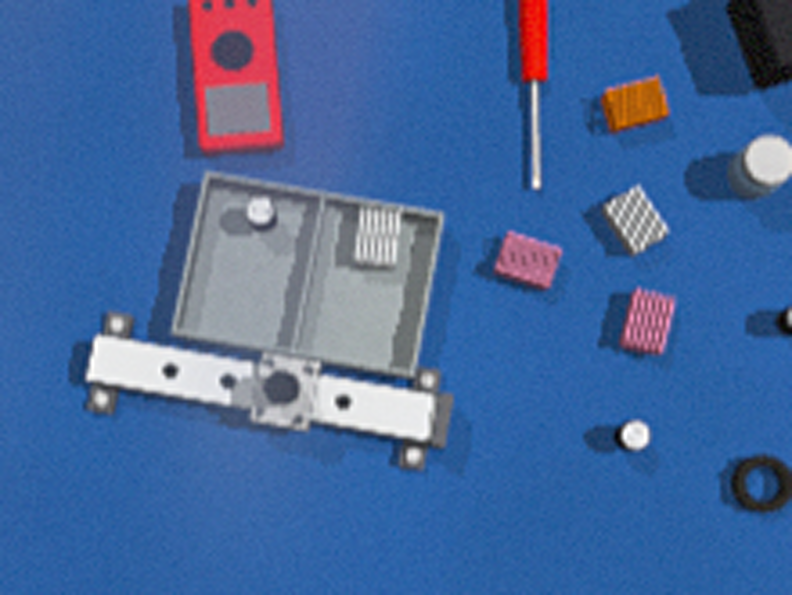

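View pics/c_side.png

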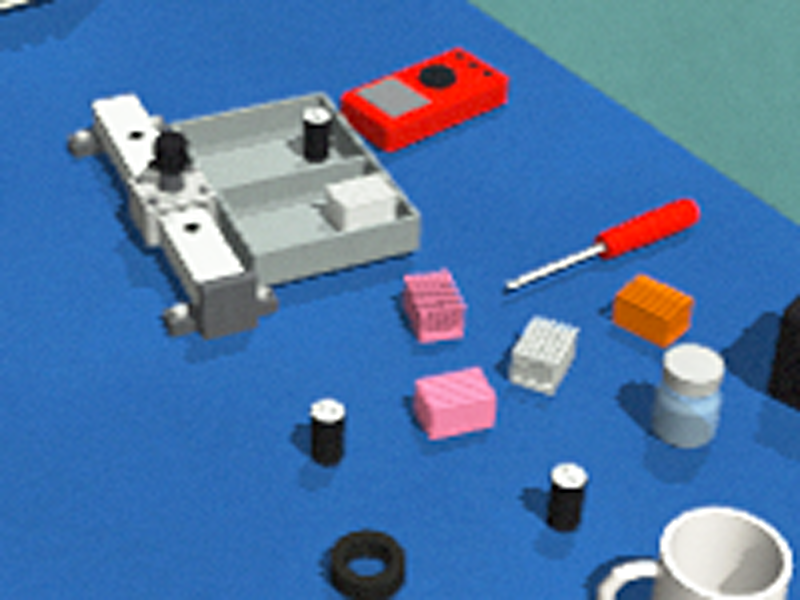

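The top view shows the carriage with its bins: the capacitor sample is in the left bin at (292,190) and the sink sample in the right bin at (325,197). The knob is at (298,240).

Things that could be taken for the sink in the top view:
- grey at (397,193)
- pink at (367,204)
- pink at (400,221)
- orange at (397,160)
- the sample at (325,197)

By the description it is the grey one at (397,193). The loose caps are at (396,254) and (441,221), not the white-lidded jar at (432,177) or the tape at (431,268).

```bash
python3 - <<'E'
from h import *
np.set_printoptions(precision=4,suppress=True)
a=cv2.imread("pics/top0.png"); b=cv2.imread("pics/side0.png")
f=lambda im,x,y,r: cv2.resize(im[y-r:y+r,x-r:x+r],(390,390),interpolation=cv2.INTER_CUBIC)
cv2.imwrite("pics/c2.png",np.hstack([f(a,397,193,14),f(b,376,238,16)]))
# mask of pale things in top
hsv=cv2.cvtColor(a,cv2.COLOR_BGR2HSV)
m=((hsv[:,:,1]<110)&(hsv[:,:,2]>90)).astype(np.uint8)
def blob(m,u,v,off):
    n,l,s,c=cv2.connectedComponentsWithStats(m); 
    w=[l[y,x] for y in range(v-3,v+4) for x in range(u-3,u+4) if l[y,x]]
    k=max(set(w),key=w.count); ys,xs=np.where(l==k); r=cv2.minAreaRect(np.c_[xs,ys].astype(np.float32)); return c[k]+off,s[k],r
for n,u,v,z in(("capA",396,254,.043),("capB",441,221,.043),("sink",397,193,.03),("capS",292,190,.057)):
    c,s,r=blob(m,u,v,0); print(n,c,s,r,onz("top",*c,z))
hb=cv2.cvtColor(b,cv2.COLOR_BGR2HSV); mb=((hb[:,:,1]<110)&(hb[:,:,2]>110)).astype(np.uint8)
for n,u,v,z in(("capA",322,252,.043),("capB",382,269,.043),("sink",376,238,.015)):
    c,s,r=blob(mb,u,v,0); print(n,c,s,r,onz("side",*c,z))
# rail holes & knob in top: crop coords -> px
for n,(x,y),z in(("h4",(170,370),.042),("h3",(228,381),.042),("h1",(343,401),.042),("knob",(282,388),.099)):
    print(n,onz("top",220+(x+.5)/3.6,130+(y+.5)/3.5,z))
for n,(x,y),z in(("hL",(135,134),.042),("hR",(192,227),.042),("knobc",(172,155),.086)):
    print("side",n,onz("side",240+(x+.5)/4,150+(y+.5)/4,z))
for n,p in(("bl",(206,175)),("br",(442,212)),("fl",(175,334)),("fr",(413,374)),("dm",(323,195)),("dn",(290,352))):
    print(n,onz("top",220+(p[0]+.5)/3.6,130+(p[1]+.5)/3.5,.044))
E
```

```text
capA [396.2542 253.8136] [393 250   8   9  59] ((396.5, 254.0), (8.0, 7.0), 90.0) [ 0.4442 -0.2177  0.043 ]
capB [442.4386 219.9649] [439 216   8   9  57] ((442.5, 220.0), (8.0, 7.0), 90.0) [ 0.5478 -0.3636  0.043 ]
sink [396.3941 192.2759] [388 183  18  20 203] ((396.36273193359375, 192.1217498779297), (16.98764991760254, 12.30884838104248), 59.74356460571289) [ 0.638  -0.2259  0.03  ]
capS [300.7274 219.1075] [ 243  179  103   79 5059] ((296.6148681640625, 216.3973846435547), (102.38353729248047, 71.3638687133789), 5.946863651275635) [0.551  0.0742 0.057 ]
capA [321.5122 252.2927] [317 250   9   6  41] ((321.0, 252.5), (5.0, 8.0), 90.0) [ 0.4432 -0.2177  0.043 ]
capB [381.9149 268.5319] [378 266   9   6  47] ((382.0, 268.5), (5.0, 8.0), 90.0) [ 0.5472 -0.3637  0.043 ]
sink [375.3036 238.417 ] [367 229  18  20 247] ((375.2500305175781, 238.25001525878906), (15.17893123626709, 18.024980545043945), 18.434947967529297) [ 0.6372 -0.2272  0.015 ]
h4 [0.5014 0.1777 0.042 ]
h3 [0.4915 0.128  0.042 ]
h1 [0.4734 0.0297 0.042 ]
knob [0.481  0.0785 0.099 ]
side hL [0.5023 0.1773 0.042 ]
side hR [0.4746 0.0287 0.042 ]
side knobc [0.4819 0.0721 0.086 ]
bl [0.676  0.1484 0.044 ]
br [ 0.6412 -0.0566  0.044 ]
fl [0.5331 0.1736 0.044 ]
fr [ 0.4966 -0.0302  0.044 ]
dm [0.6572 0.0466 0.044 ]
dn [0.5166 0.0749 0.044 ]
```

View pics/c2.png

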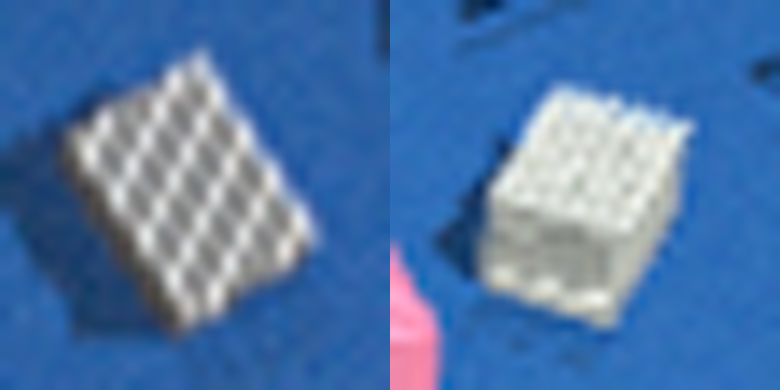

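The crop confirms the plain grey finned sink: top view centre (397,192), with its long axis about 32° from world x.

- **Rail:** it is turned about -10.5°, and the knob is near (0.4825, 0.0783).
- **Samples:** the capacitor sample is in the left bin and the sink sample in the right.
- **First move:** towards cap A, aligning the tool with the rail on the way.

Request:
send_rows(motion="-0.5 -3.4 -3.6 0 -0.1; -0.5 -6.9 -7.2 0 -0.2; -0.5 -10.4 -10.8 0 -0.248; -0.5 -13.8 -14.4 0 -0.248; -0.5 -17.3 -18 0 -0.248")

```text
clock: 1.1
eef_pos: [0.2909, 0.217, 0.2315]
tool_rot: [0.091, 0.996, 0.0, 0.0]
ft_force: [0.9, 0.1, 0.0]
grip_width: 0.0639
grasp_force: 0.0
```

```bash
cat >> h.py <<'E'
def rotm(q):
    from scipy.spatial.transform import Rotation as R
    return R.from_quat(q).as_matrix()
def st(*targets):
    o=bot.get_obs(); M=rotm(o["tool_rot"]); np.set_printoptions(precision=4,suppress=True)
    print("t",round(o["clock"],2),"pos",o["eef_pos"],"yax",np.degrees(np.arctan2(M[1,1],M[0,1])).round(2),"z",M[:,2],"q",o["joint_pos"],"w",round(o["grip_width"],4),"F",o["ft_force"],o["grasp_force"])
    for t in targets: print(" shift cm ->",t,(M.T@(np.array(t)-o["eef_pos"])*100).round(2))
th=np.radians(-10.5); RX=np.array([np.cos(th),np.sin(th)]); RY=np.array([-np.sin(th),np.cos(th)]); K=np.array([.4825,.0783])
def car(x,y,z): return [*(K+x*RX+y*RY),z]
E
python3 -c "
from h import *
st([.4437,-.2177,.11],[.4437,-.2177,.010])"
```

```text
t 1.1 pos [0.2909 0.217  0.2315] yax 79.59 z [ 0.0009  0.0004 -1.    ] q [ 0.6411 -0.0337 -0.3054  1.2981 -0.0002  0.8228] w 0.0639 F [0.9025 0.1311 0.0455] 0.0
 shift cm -> [0.4437, -0.2177, 0.11] [-22.87 -40.    12.15]
 shift cm -> [0.4437, -0.2177, 0.01] [-22.86 -40.01  22.15]
```

Request:
send_rows(motion="-0.5 -2.3 -4 1 0; -0.5 -4.6 -8 2 0; -0.5 -6.9 -12 3 0; -0.5 -9.1 -16 4 0; -0.5 -11.4 -20 5 0")

```text
clock: 1.6
eef_pos: [0.3669, -0.0006, 0.1814]
tool_rot: [0.091, 0.996, 0.0, 0.001]
ft_force: [1.7, -0.0, 0.8]
grip_width: 0.064
grasp_force: 0.0
```

Request:
send_rows(motion="-0.5 -2.3 -4 1.5 0; -0.5 -4.6 -8 3 0; -0.5 -6.9 -12 4.5 0; -0.5 -9.1 -16 6 0; -0.5 -11.4 -20 7.1 0")

```text
clock: 2.1
eef_pos: [0.4422, -0.2179, 0.1094]
tool_rot: [0.092, 0.996, 0.0, -0.0]
ft_force: [1.3, 1.1, 0.4]
grip_width: 0.0637
grasp_force: 0.0
```

```bash
python3 -c "
from h import *
st([.4437,-.2177,.010])
a=snap('top','t1');b=snap('side','s1')
f=lambda im,x,y,r: cv2.resize(im[y-r:y+r,x-r:x+r],(390,390),interpolation=cv2.INTER_CUBIC)
cv2.imwrite('pics/c3.png',np.hstack([f(a,396,250,40),f(b,322,250,40)])[:,:,::-1])"
```

```text
t 2.1 pos [ 0.4422 -0.2179  0.1094] yax 79.5 z [-0.0004  0.0005 -1.    ] q [-0.4581  0.317  -0.2251  1.0292  0.0002 -0.2748] w 0.0637 F [1.3427 1.064  0.4102] 0.0
 shift cm -> [0.4437, -0.2177, 0.01] [-0.15  0.05  9.94]
```

View pics/c3.png

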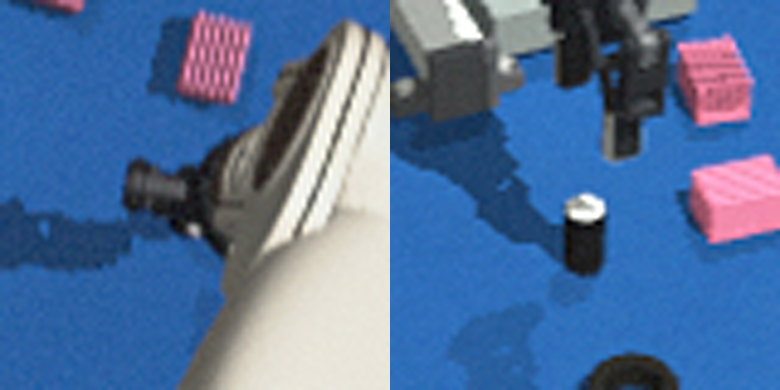

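The top view shows the gripper lined up over cap A at crop (190,215), although the arm hides most of the area. The side view shows the cap standing clear under the fingers at crop (585,235). I'm descending and gripping.

Request:
send_rows(motion="-0.5 -0.15 0 3.5 0; -0.5 -0.15 0 7 0; -0.5 -0.15 0 9.5 0; -0.5 -0.15 0 9.9 0; 1 -0.15 0 9.9 0")

```text
clock: 2.7
eef_pos: [0.4433, -0.2156, 0.0112]
tool_rot: [0.091, 0.996, 0.0, -0.001]
ft_force: [0.4, -0.3, -0.0]
grip_width: 0.051
grasp_force: 0.0
```

Request:
send_rows(motion="1 0 0 0 0; 1 0 0 0 0; 1 0 0 0 0; 1 0 0 0 0; 1 0 0 0 0")

```text
clock: 3.2
eef_pos: [0.4454, -0.2169, 0.0133]
tool_rot: [0.091, 0.996, -0.001, 0.002]
ft_force: [-1.4, 1.8, 7.5]
grip_width: 0.0232
grasp_force: 58.8
```

```bash
python3 -c "
from h import *
st(car(.108,.053,.12),car(.066,.053,.12),car(.108,.053,.024))"
```

```text
t 3.2 pos [ 0.4454 -0.2169  0.0133] yax 79.53 z [ 0.0039 -0.0015 -1.    ] q [-0.4535  0.4385 -0.34    0.7882  0.0004 -0.2708] w 0.0232 F [-1.3884  1.8299  7.4624] 58.80964636802673
 shift cm -> [np.float64(0.5983500128679909), np.float64(0.11073107334773766), 0.12] [ -9.13  34.99 -10.66]
 shift cm -> [np.float64(0.5570533067503048), np.float64(0.11838496541840784), 0.12] [ -4.93  35.   -10.68]
 shift cm -> [np.float64(0.5983500128679909), np.float64(0.11073107334773766), 0.024] [-9.09 35.   -1.06]
```

Request:
send_rows(motion="1 0 0 -4 0; 1 -0.8 3 -8 0; 1 -1.9 7.3 -10.7 0; 1 -3.1 11.8 -10.7 0; 1 -4.2 16.3 -10.7 0")

```text
clock: 3.7
eef_pos: [0.5167, -0.0625, 0.1209]
tool_rot: [0.092, 0.996, -0.0, 0.003]
ft_force: [0.0, -1.3, -0.4]
grip_width: 0.0236
grasp_force: 58.9
```

Request:
send_rows(motion="1 -1.2 4.7 0 0; 1 -2.4 9.4 0 0; 1 -3.6 14 0 0; 1 -4.9 18.7 0 0; 1 -4.9 18.7 0 0")

```text
clock: 4.2
eef_pos: [0.5992, 0.1172, 0.1186]
tool_rot: [0.088, 0.996, 0.001, 0.002]
ft_force: [-0.7, -0.6, 0.7]
grip_width: 0.0234
grasp_force: 59.0
```

```bash
python3 -c "
from h import *
st(car(.108,.053,.028))
a=snap('top','t2');b=snap('side','s2')
f=lambda im,x,y,r: cv2.resize(im[y-r:y+r,x-r:x+r],(390,390),interpolation=cv2.INTER_CUBIC)
cv2.imwrite('pics/c4.png',np.hstack([f(a,300,210,50),f(b,312,195,50)])[:,:,::-1])"
```

```text
t 4.2 pos [0.5992 0.1172 0.1186] yax 79.93 z [ 0.0034  0.0026 -1.    ] q [0.1923 0.5206 0.1205 1.1668 0.0019 0.368 ] w 0.0234 F [-0.6758 -0.5626  0.7136] 59.02867913246155
 shift cm -> [np.float64(0.5983500128679909), np.float64(0.11073107334773766), 0.028] [-0.01 -0.68  9.06]
```

View pics/c4.png

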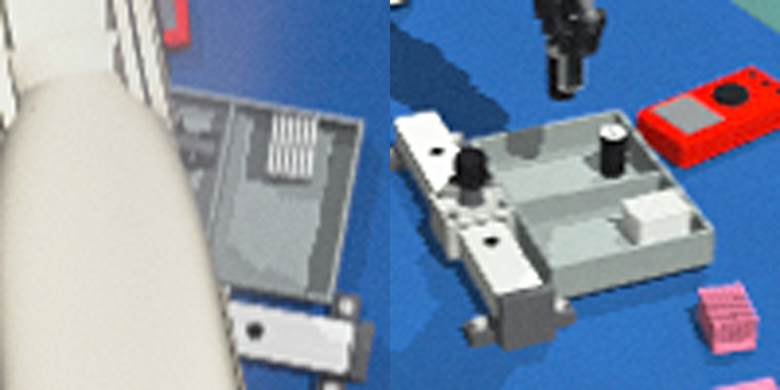

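Top view: the arm hides the left bin, and the sink sample is at crop (292,147). Side view: the cap is held above the left bin at crop (563,75). I'm descending part way and letting it settle.

Request:
send_rows(motion="1 0 -0.1 2 0; 1 0 -0.1 4 0; 1 0 -0.1 5 0; 1 0 -0.1 5 0; 1 0 -0.1 5 0")

```text
clock: 4.8
eef_pos: [0.5968, 0.1095, 0.069]
tool_rot: [0.092, 0.996, 0.0, 0.0]
ft_force: [-0.5, 0.5, -0.8]
grip_width: 0.0237
grasp_force: 59.0
```

```bash
python3 -c "
from h import *
st(car(.108,.053,.028))"
```

```text
t 4.8 pos [0.5968 0.1095 0.069 ] yax 79.46 z [ 0.0004 -0.     -1.    ] q [ 0.1815  0.5589  0.0461  1.0576 -0.0001  0.3655] w 0.0237 F [-0.4775  0.5256 -0.7949] 59.03695464134216
 shift cm -> [np.float64(0.5983500128679909), np.float64(0.11073107334773766), 0.028] [-0.13  0.15  4.1 ]
```

Request:
send_rows(motion="1 -0.1 0.1 2 0; 1 -0.1 0.1 3.5 0; 1 -0.1 0.1 4 0; 1 -0.1 0.1 4 0; 0 -0.1 0.1 4 0")

```text
clock: 5.3
eef_pos: [0.5987, 0.1112, 0.0295]
tool_rot: [0.091, 0.996, 0.0, 0.001]
ft_force: [-0.1, -0.5, 0.3]
grip_width: 0.0366
grasp_force: 0.0
```

Request:
send_rows(motion="0 0 0 0 0; 0 0 0 0 0; 0 0 0 -2 0; 0 0 0 -6 0; 0 0 0 -10 0")

```text
clock: 5.8
eef_pos: [0.5971, 0.111, 0.129]
tool_rot: [0.091, 0.996, -0.0, -0.001]
ft_force: [0.9, 0.4, -0.6]
grip_width: 0.0426
grasp_force: 0.0
```

```bash
python3 -c "
from h import *
st([.5475,-.3637,.12])"
```

```text
t 5.8 pos [0.5971 0.111  0.129 ] yax 79.53 z [-0.0019 -0.0003 -1.    ] q [0.1838 0.5113 0.1332 1.1946 0.     0.3665] w 0.0426 F [ 0.9373  0.4129 -0.6219] 0.0
 shift cm -> [0.5475, -0.3637, 0.12] [ -3.75 -47.58   0.92]
```

Request:
send_rows(motion="-0.5 -0.4 -4.8 0 0; -0.5 -0.8 -9.6 0 0; -0.5 -1.2 -14.4 0 0; -0.5 -1.5 -19.2 0 0; -0.5 -1.9 -24 0 0")

```text
clock: 6.3
eef_pos: [0.5726, -0.13, 0.1291]
tool_rot: [0.091, 0.996, -0.0, 0.001]
ft_force: [1.3, 0.2, 0.3]
grip_width: 0.0644
grasp_force: 0.0
```

Request:
send_rows(motion="-0.5 -0.4 -4.8 0 0; -0.5 -0.8 -9.6 0 0; -0.5 -1.2 -14.4 0 0; -0.5 -1.5 -19.2 0 0; -0.5 -1.9 -23.6 0 0")

```text
clock: 6.8
eef_pos: [0.5481, -0.3663, 0.129]
tool_rot: [0.092, 0.996, -0.0, 0.0]
ft_force: [1.0, 0.6, 0.3]
grip_width: 0.0639
grasp_force: 0.0
```

Request:
send_rows(motion="-0.5 0 0 0 0; -0.5 0 0 0 0; -0.5 0 0 2 0; -0.5 0 0 2 0; -0.5 0 0 2 0")

```text
clock: 7.3
eef_pos: [0.5487, -0.3621, 0.1082]
tool_rot: [0.09, 0.996, 0.0, -0.001]
ft_force: [-0.6, -0.3, 0.0]
grip_width: 0.0643
grasp_force: 0.0
```

```bash
python3 -c "
from h import *
st([.5475,-.3637,.011])
m=lambda u:[tuple(np.round(d['rect'][:2])) +(round(d['conf'],2),) for d in u]
vision.camera('side'); print(m(boxes_of('side','cap_a_mid')),proj('side',[.5475,-.3637,.0215]))"
```

```text
t 7.3 pos [ 0.5487 -0.3621  0.1082] yax 79.64 z [-0.0013  0.001  -1.    ] q [-0.5835  0.6237  0.2701  1.2189  0.0001 -0.4026] w 0.0643 F [-0.5842 -0.3279  0.0167] 0.0
 shift cm -> [0.5475, -0.3637, 0.011] [ 0.07 -0.18  9.72]
[(np.float64(307.0), np.float64(188.0), 0.48)] [381.2955 274.1235]
```

Request:
send_rows(motion="-0.5 0 -0.1 3.5 0; -0.5 0 -0.1 7 0; -0.5 0 -0.1 9.3 0; -0.5 0 -0.1 9.6 0; -0.5 0 -0.1 9.6 0")

```text
clock: 7.9
eef_pos: [0.5487, -0.3646, 0.0126]
tool_rot: [0.091, 0.996, 0.0, -0.0]
ft_force: [0.3, -0.7, 2.1]
grip_width: 0.0644
grasp_force: 0.0
```

Request:
send_rows(motion="1 0 0 0 0; 1 0 0 0 0; 1 0 0 0 0; 1 0 0 0 0; 1 0 0 0 0")

```text
clock: 8.4
eef_pos: [0.5498, -0.3657, 0.0145]
tool_rot: [0.091, 0.996, -0.001, 0.002]
ft_force: [-0.3, 0.5, 6.2]
grip_width: 0.0233
grasp_force: 58.8
```

Request:
send_rows(motion="1 0 0 0 0; 1 0 0 -3 0; 1 0 0 -7 0; 1 0 0 -10 0; 1 0 0 -10 0")

```text
clock: 8.9
eef_pos: [0.5515, -0.3669, 0.1186]
tool_rot: [0.091, 0.996, -0.003, 0.005]
ft_force: [-0.0, -0.4, 0.7]
grip_width: 0.023
grasp_force: 58.8
```

```bash
python3 -c "
from h import *
st(car(.066,.053,.12))
vision.camera('side'); print([(np.round(d['rect']).tolist(),round(d['conf'],2)) for d in boxes_of('side','cap_a_mid')])
for p in (car(.108,.053,.0355),car(.152,.053,.0355)): print(proj('side',p))
"
```

```text
t 8.9 pos [ 0.5515 -0.3669  0.1186] yax 79.52 z [ 0.0091 -0.0061 -0.9999] q [-0.5871  0.6165  0.2854  1.2288 -0.     -0.4042] w 0.023 F [-0.0257 -0.4133  0.697 ] 58.76520216464996
 shift cm -> [np.float64(0.5570533067503048), np.float64(0.11838496541840784), 0.12] [ 8.27 47.82 -0.43]
[([308.0, 188.0, 10.0, 14.0], 0.45)]
[306.9121 185.9733]
[318.3836 183.4823]
```

Request:
send_rows(motion="1 0.8 4.8 0 0; 1 1.6 9.6 0 0; 1 2.4 14.4 0 0; 1 3.3 19.1 0 0; 1 4.1 23.9 0 0")

```text
clock: 9.5
eef_pos: [0.5496, -0.1204, 0.1101]
tool_rot: [0.092, 0.996, 0.0, -0.002]
ft_force: [0.3, 0.4, 0.1]
grip_width: 0.0232
grasp_force: 58.9
```

Request:
send_rows(motion="1 0.8 4.8 0 0; 1 1.6 9.6 0 0; 1 2.4 14.4 0 0; 1 3.3 19.1 0 0; 1 4.1 23.7 0 0")

```text
clock: 10.0
eef_pos: [0.5524, 0.1198, 0.1102]
tool_rot: [0.091, 0.996, -0.001, -0.002]
ft_force: [0.9, 0.2, -0.7]
grip_width: 0.0234
grasp_force: 58.9
```

Request:
send_rows(motion="1 0 0 0 0; 1 0 0 0 0; 1 0 0 2 0; 1 0 0 4 0; 1 0 0 4 0")

```text
clock: 10.5
eef_pos: [0.5511, 0.1157, 0.0685]
tool_rot: [0.092, 0.996, -0.001, -0.004]
ft_force: [-0.5, -0.7, -0.2]
grip_width: 0.023
grasp_force: 59.0
```

```bash
python3 -c "
from h import *
st(car(.066,.053,.029))"
```

```text
t 10.5 pos [0.5511 0.1157 0.0685] yax 79.39 z [-0.0081 -0.0021 -1.    ] q [ 0.2072  0.4889 -0.0761  1.0142 -0.0004  0.3923] w 0.023 F [-0.5176 -0.6629 -0.2318] 58.999112248420715
 shift cm -> [np.float64(0.5570533067503048), np.float64(0.11838496541840784), 0.029] [-0.56  0.38  3.95]
```

Request:
send_rows(motion="1 -0.5 0.3 1 0; 1 -0.5 0.3 2.5 0; 1 -0.5 0.3 3.8 0; 1 -0.5 0.3 3.8 0; 1 -0.5 0.3 3.8 0")

```text
clock: 11.0
eef_pos: [0.5598, 0.1199, 0.0342]
tool_rot: [0.091, 0.996, -0.0, -0.0]
ft_force: [0.1, 0.0, 0.4]
grip_width: 0.0236
grasp_force: 59.0
```

Request:
send_rows(motion="0 0 0 0 0; 0 0 0 0 0; 0 0 0 0 0; 0 0 0 -4 0; 0 0 0 -8.5 0")

```text
clock: 11.5
eef_pos: [0.558, 0.1198, 0.1185]
tool_rot: [0.091, 0.996, -0.001, -0.002]
ft_force: [0.3, 1.3, -0.0]
grip_width: 0.0426
grasp_force: 0.0
```

```bash
python3 -c "
from h import *
st([.638,-.228,.12])"
```

```text
t 11.5 pos [0.558  0.1198 0.1185] yax 79.53 z [-0.005  -0.0011 -1.    ] q [ 0.2115  0.453   0.0089  1.1319 -0.      0.3942] w 0.0426 F [ 0.2893  1.3056 -0.0193] 0.0
 shift cm -> [0.638, -0.228, 0.12] [-14.19 -32.75  -0.16]
```

Request:
send_rows(motion="-0.4 -1.9 -4.4 0 0; -0.4 -3.8 -8.8 0 0; -0.4 -5.7 -13.2 0 0; -0.4 -7.6 -17.6 0 0; -0.4 -9.5 -22 0 0")

```text
clock: 12.0
eef_pos: [0.6136, -0.1152, 0.12]
tool_rot: [0.091, 0.996, -0.0, 0.001]
ft_force: [0.6, -0.0, 0.4]
grip_width: 0.0598
grasp_force: 0.0
```

Request:
send_rows(motion="-0.4 -1.9 -4.4 0 -0.148; -0.4 -3.8 -8.8 0 -0.296; -0.4 -4.7 -10.8 0 -0.445; -0.4 -4.7 -10.8 0 -0.594; -0.4 -4.7 -10.8 0 -0.742")

```text
clock: 12.5
eef_pos: [0.6398, -0.2298, 0.1192]
tool_rot: [-0.278, 0.961, -0.0, 0.0]
ft_force: [-0.6, 0.1, 0.8]
grip_width: 0.0598
grasp_force: 0.0
```

Request:
send_rows(motion="-0.4 0 0 1 0; -0.4 0 0 3 0; -0.4 0 0 3 0; -0.4 0 0 3 0; -0.4 0 0 3 0")

```text
clock: 13.0
eef_pos: [0.6403, -0.2281, 0.0901]
tool_rot: [-0.276, 0.961, -0.0, 0.0]
ft_force: [0.5, -0.6, 0.1]
grip_width: 0.0599
grasp_force: 0.0
```

```bash
python3 -c "
from h import *
st([.638,-.228,.006])
a=snap('top','t3');b=snap('side','s3')
f=lambda im,x,y,r,s: cv2.resize(im[y-r:y+r,x-r:x+r],(s,s),interpolation=cv2.INTER_CUBIC)
cv2.imwrite('pics/c5.png',np.hstack([f(b,312,192,35,399),f(b,372,225,40,399)])[:,:,::-1])"
```

```text
t 13.0 pos [ 0.6403 -0.2281  0.0901] yax 122.0 z [ 0.0011 -0.0004 -1.    ] q [-0.3422  0.6791  0.3214  1.2119 -0.     -0.9007] w 0.0599 F [ 0.4559 -0.5608  0.1186] 0.0
 shift cm -> [0.638, -0.228, 0.006] [0.2  0.14 8.41]
```

View pics/c5.png

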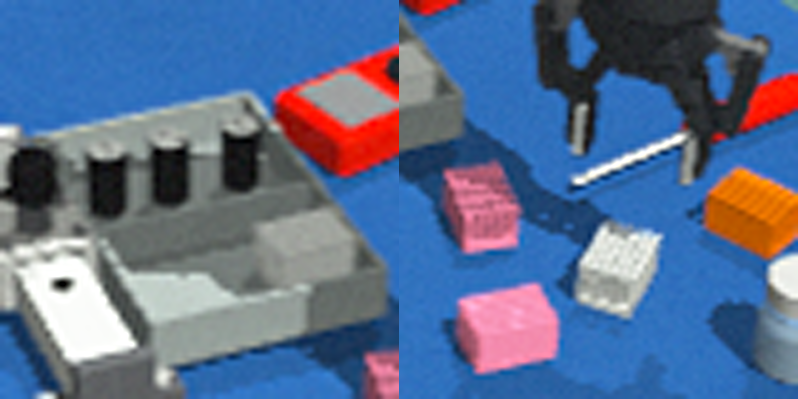

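Left crop: both placed caps stand upright in the left bin at (108,178) and (170,165), beside the sample at (240,155). Right crop: the open fingers, at (580,130) and (690,160), straddle the grey sink at (618,268), with its neighbours clear.

Request:
send_rows(motion="-0.4 0.2 0.1 3 0; -0.4 0.2 0.1 5 0; -0.4 0.2 0.1 7 0; -0.4 0.2 0.1 8.1 0; -0.4 0.2 0.1 8.1 0")

```text
clock: 13.6
eef_pos: [0.6365, -0.2279, 0.0068]
tool_rot: [-0.276, 0.961, 0.001, -0.001]
ft_force: [-0.1, -0.5, -0.3]
grip_width: 0.0595
grasp_force: 0.0
```

Request:
send_rows(motion="1 0 0 0 0; 1 0 0 0 0; 1 0 0 0 0; 1 0 0 0 0; 1 0 0 0 0")

```text
clock: 14.1
eef_pos: [0.6389, -0.2289, 0.0102]
tool_rot: [-0.276, 0.961, -0.001, 0.001]
ft_force: [0.1, -0.2, 6.2]
grip_width: 0.0327
grasp_force: 62.3
```

```bash
python3 -c "
from h import *
st(car(.078,-.053,.12))"
```

```text
t 14.1 pos [ 0.6389 -0.2289  0.0102] yax 122.04 z [ 0.0033 -0.0011 -1.    ] q [-0.344   0.7442  0.2214  1.0446  0.0001 -0.9032] w 0.0327 F [ 0.0646 -0.174   6.1975] 62.30073809623718
 shift cm -> [np.float64(0.5495353999389047), np.float64(0.011973118910722898), 0.12] [ -5.22  25.13 -11.03]
```

Request:
send_rows(motion="1 0 0 -4 0; 1 0 0 -8 0; 1 -0.7 3.5 -11 0; 1 -1.6 7.6 -11 0; 1 -2.5 12 -11 0")

```text
clock: 14.6
eef_pos: [0.5956, -0.1131, 0.1198]
tool_rot: [-0.275, 0.961, -0.001, 0.002]
ft_force: [1.0, 0.5, -0.4]
grip_width: 0.0325
grasp_force: 61.6
```

Request:
send_rows(motion="1 -0.8 4 0 0.148; 1 -1.6 8 0 0.296; 1 -2.4 12 0 0.445; 1 -2.7 13.1 0 0.594; 1 -2.7 13.1 0 0.742")

```text
clock: 15.1
eef_pos: [0.5472, 0.0143, 0.1182]
tool_rot: [0.092, 0.996, 0.0, -0.001]
ft_force: [-1.0, 0.4, -1.2]
grip_width: 0.0327
grasp_force: 61.6
```

Request:
send_rows(motion="1 0 0 0 0; 1 0 0 2 0; 1 0 0 4 0; 1 0 0 4 0; 1 0 0 4 0")

```text
clock: 15.6
eef_pos: [0.5482, 0.0115, 0.0781]
tool_rot: [0.091, 0.996, -0.0, -0.001]
ft_force: [0.4, 0.5, -0.6]
grip_width: 0.0327
grasp_force: 61.6
```

```bash
python3 -c "
from h import *
st(car(.078,-.053,.025))
a=snap('top','t4');b=snap('side','s4')
f=lambda im,x,y,r,s: cv2.resize(im[y-r:y+r,x-r:x+r],(s,s),interpolation=cv2.INTER_CUBIC)
cv2.imwrite('pics/c6.png',np.hstack([f(a,310,212,40,399),f(b,312,192,45,399)])[:,:,::-1])"
```

```text
t 15.6 pos [0.5482 0.0115 0.0781] yax 79.58 z [-0.0014 -0.0001 -1.    ] q [ 0.021   0.4481 -0.1154  1.0087 -0.0001  0.2028] w 0.0327 F [ 0.4243  0.4677 -0.5534] 61.56654238700867
 shift cm -> [np.float64(0.5495353999389047), np.float64(0.011973118910722898), 0.025] [-0.13  0.07  5.31]
```

View pics/c6.png

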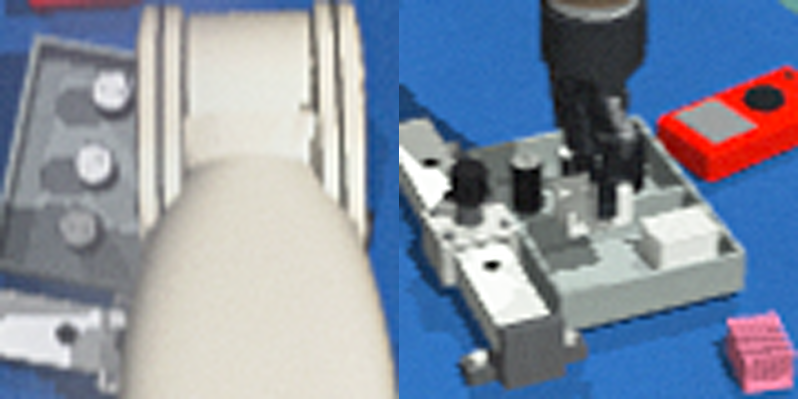

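Top crop: three caps stand in the left bin at (110,92), (95,163) and (78,230). Side crop: the sink is held over the near half of the right bin at (590,195), clear of the sample at (680,240).

Request:
send_rows(motion="1 0 0 2 0; 1 0 0 4 0; 1 0 0 5.2 0; 1 0 0 5.2 0; 1 0 0 5.2 0")

```text
clock: 16.2
eef_pos: [0.549, 0.0119, 0.027]
tool_rot: [0.091, 0.996, 0.0, 0.0]
ft_force: [1.2, -0.1, -0.1]
grip_width: 0.033
grasp_force: 61.6
```

Request:
send_rows(motion="-0.15 0 0 0 0; -0.15 0 0 0 0; -0.15 0 0 0 0; -0.15 0 0 -3 0; -0.15 0 0 -7 0")

```text
clock: 16.7
eef_pos: [0.5464, 0.0119, 0.0951]
tool_rot: [0.091, 0.996, -0.0, -0.003]
ft_force: [0.8, -0.9, 0.4]
grip_width: 0.049
grasp_force: 0.0
```

Request:
send_rows(motion="-0.15 0 0 -4 0; -0.15 0 0 -6.5 0; -0.15 4 3 -6.5 0; -0.15 7.8 5.3 -6.5 0; -0.15 7.8 5.3 -6.5 0")

```text
clock: 17.2
eef_pos: [0.4773, 0.0805, 0.1616]
tool_rot: [0.089, 0.996, 0.0, -0.002]
ft_force: [0.3, 0.3, -0.5]
grip_width: 0.0487
grasp_force: 0.0
```

```bash
python3 -c "
from h import *
st(car(0,0,.12),car(0,0,.068))
m=lambda u:[(np.round(d['rect']).tolist(),round(d['conf'],2)) for d in u]
vision.camera('side'); print(m(boxes_of('side','knob')),m(boxes_of('side','sink_mid')),proj('side',car(0,0,.086)),proj('side',car(.078,-.053,.029)))"
```

```text
t 17.2 pos [0.4773 0.0805 0.1616] yax 79.78 z [-0.0031  0.0007 -1.    ] q [ 0.1663  0.2546 -0.1635  1.1556  0.0012  0.3447] w 0.0487 F [ 0.3165  0.2901 -0.4595] 0.0
 shift cm -> [np.float64(0.4825), np.float64(0.0783), 0.12] [-0.57 -0.12  4.16]
 shift cm -> [np.float64(0.4825), np.float64(0.0783), 0.068] [-0.58 -0.12  9.36]
[([283.0, 189.0, 10.0, 13.0], 0.57), ([331.0, 201.0, 18.0, 13.0], 0.19)] [([311.0, 204.0, 19.0, 12.0], 0.72), ([403.0, 229.0, 17.0, 16.0], 0.72), ([348.0, 225.0, 19.0, 19.0], 0.63)] [282.3415 187.9438] [310.1483 205.5019]
```

Request:
send_rows(motion="-0.15 -0.3 -0.1 2 0; -0.15 -0.3 -0.1 4 0; -0.15 -0.3 -0.1 4 0; -0.15 -0.3 -0.1 4 0; -0.15 -0.3 -0.1 4 0")

```text
clock: 17.85
eef_pos: [0.4854, 0.0764, 0.1222]
tool_rot: [0.092, 0.996, 0.0, 0.001]
ft_force: [-1.3, 0.3, -0.1]
grip_width: 0.0492
grasp_force: 0.0
```

```bash
python3 -c "
from h import *
st(car(0,0,.068))
a=snap('top','t5');b=snap('side','s5')
f=lambda im,x,y,r,s: cv2.resize(im[y-r:y+r,x-r:x+r],(s,s),interpolation=cv2.INTER_CUBIC)
cv2.imwrite('pics/c7.png',np.hstack([f(a,305,212,40,399),f(b,300,190,38,399)])[:,:,::-1])"
```

```text
t 17.85 pos [0.4854 0.0764 0.1222] yax 79.48 z [ 0.0017  0.0002 -1.    ] q [ 0.1562  0.2998 -0.2126  1.0568 -0.      0.3398] w 0.0492 F [-1.3066  0.2955 -0.1391] 0.0
 shift cm -> [np.float64(0.4825), np.float64(0.0783), 0.068] [0.33 0.13 5.42]
```

View pics/c7.png

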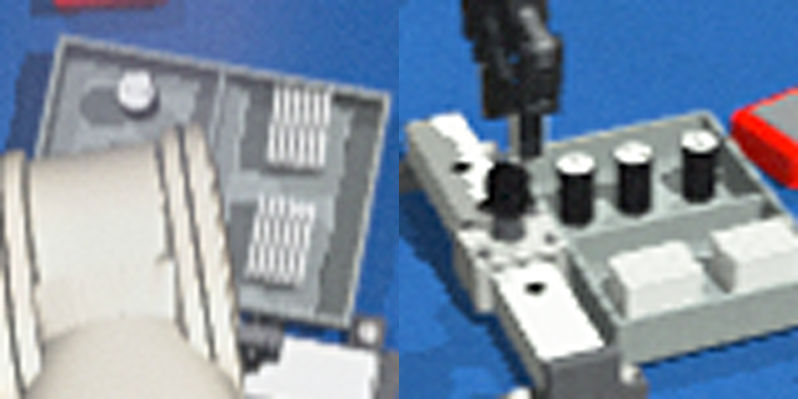

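Both sinks sit in the right bin, at crop top (303,128) and (282,240). All three caps stand in the left bin, and the gripper is above the knob at side (508,190). I'm descending and gripping the knob.

Request:
send_rows(motion="-0.15 0.2 0.1 2 0; -0.15 0.2 0.1 4 0; -0.15 0.2 0.1 5.4 0; -0.15 0.2 0.1 5.4 0; -0.15 0.2 0.1 5.4 0")

```text
clock: 18.45
eef_pos: [0.4829, 0.0782, 0.068]
tool_rot: [0.091, 0.996, 0.0, 0.0]
ft_force: [0.5, -0.1, 1.0]
grip_width: 0.0489
grasp_force: 0.0
```

Request:
send_rows(motion="1 0 0 0 0; 1 0 0 0 0; 1 0 0 0 0; 1 0 0 0 0; 1 0 0 0 0")

```text
clock: 18.95
eef_pos: [0.4837, 0.0785, 0.0688]
tool_rot: [0.091, 0.996, 0.001, 0.002]
ft_force: [-1.0, 1.0, 6.8]
grip_width: 0.0268
grasp_force: 58.8
```

```bash
python3 -c "
from h import *
st(car(0,0,.068))"
```

```text
t 18.95 pos [0.4837 0.0785 0.0688] yax 79.54 z [ 0.0031  0.0011 -1.    ] q [ 0.1606  0.3551 -0.2916  0.9208  0.0005  0.3432] w 0.0268 F [-1.0494  1.017   6.7519] 58.76987278461456
 shift cm -> [np.float64(0.4825), np.float64(0.0783), 0.068] [ 0.11 -0.05  0.08]
```

Request:
send_rows(motion="1 0 0 -0.5 0; 1 0 0 -1 0; 1 0 0 -1.4 0; 1 0 0 -1.7 0; 1 0 0 -1.7 0")

```text
clock: 19.45
eef_pos: [0.4835, 0.0781, 0.0847]
tool_rot: [0.091, 0.996, 0.0, 0.001]
ft_force: [5.4, 0.6, -6.3]
grip_width: 0.0262
grasp_force: 59.4
```

Request:
send_rows(motion="1 0 0 0 0; 1 0 0 0 0; 1 0 0 0 0")

```text
clock: 19.75
eef_pos: [0.4835, 0.0781, 0.0843]
tool_rot: [0.091, 0.996, 0.0, 0.001]
ft_force: [5.9, 1.5, -6.8]
grip_width: 0.0266
grasp_force: 59.4
```

Request:
send_rows(motion="1 0 0.4 0 0; 1 0 0.9 0 0; 1 0 1.5 0 0; 1 0 2 0 0; 1 0 2.5 0 0")

```text
clock: 20.25
eef_pos: [0.4879, 0.1012, 0.0841]
tool_rot: [0.092, 0.996, -0.002, 0.001]
ft_force: [5.3, -3.7, -6.6]
grip_width: 0.026
grasp_force: 59.4
```

Request:
send_rows(motion="1 0 0.6 0 0; 1 0 1.2 0 0; 1 0 1.8 0 0; 1 0 2.3 0 0; 1 0 2.5 0 0")

```text
clock: 20.75
eef_pos: [0.4927, 0.1261, 0.0841]
tool_rot: [0.092, 0.996, -0.002, 0.001]
ft_force: [6.7, -2.5, -5.4]
grip_width: 0.0263
grasp_force: 59.5
```

Request:
send_rows(motion="1 0 0 0 0; 1 0 0 0 0; 1 0 0 0 0")

```text
clock: 21.05
eef_pos: [0.4927, 0.1263, 0.0841]
tool_rot: [0.092, 0.996, -0.001, 0.001]
ft_force: [5.7, -2.1, -7.3]
grip_width: 0.0261
grasp_force: 59.5
```

```bash
python3 -c "
from h import *
s=np.array([.4835,.0781]); t=s+.05*RY
st([*t,.0688])
m=lambda u:[(np.round(d['rect']).tolist(),round(d['conf'],2)) for d in u]
vision.camera('side'); print(m(boxes_of('side','bin_left')),m(boxes_of('side','sink_mid')),proj('side',car(.078,-.003,.029)),proj('side',car(.107,.05,.03))-proj('side',car(.107,0,.03)))
o=bot.get_obs()['eef_pos'][:2]-s; print('travel along/across mm',o@RY*1e3,o@RX*1e3)"
```

```text
t 21.05 pos [0.4927 0.1263 0.0841] yax 79.48 z [ 0.0019 -0.002  -1.    ] q [ 0.2524  0.3705 -0.2207  0.9782 -0.0024  0.436 ] w 0.0261 F [ 5.6616 -2.0501 -7.3063] 59.5201313495636
 shift cm -> [np.float64(0.49261177627460734), np.float64(0.12726274537819773), 0.0688] [0.03 0.1  1.53]
[([304.0, 188.0, 74.0, 50.0], 0.7)] [([354.0, 254.0, 23.0, 20.0], 0.56), ([309.0, 199.0, 17.0, 15.0], 0.54), ([348.0, 226.0, 18.0, 20.0], 0.54), ([404.0, 229.0, 21.0, 17.0], 0.52), ([324.0, 194.0, 15.0, 11.0], 0.5)] [304.7468 197.6222] [-5.2871 -7.3993]
travel along/across mm 49.067302475732134 0.22796896245454515
```

Request:
send_rows(motion="1 0 0.1 0 0; 1 0 0.1 0.4 0; 1 0 0.1 0.8 0; 1 0 0.1 1.2 0; 1 0 0.1 1.5 0")

```text
clock: 21.7
eef_pos: [0.4929, 0.1271, 0.0694]
tool_rot: [0.092, 0.996, -0.001, 0.001]
ft_force: [5.2, -2.1, -2.8]
grip_width: 0.0266
grasp_force: 59.6
```

Request:
send_rows(motion="1 0 0 0.2 0; 1 0 0 0.2 0; 1 0 0 0.2 0; 1 0 0 0.2 0")

```text
clock: 22.1
eef_pos: [0.493, 0.1275, 0.0689]
tool_rot: [0.092, 0.996, -0.001, 0.002]
ft_force: [1.3, -3.2, 5.7]
grip_width: 0.0264
grasp_force: 60.8
```

```bash
python3 -c "
from h import *
s=np.array([.4835,.0781]); t=s+.05*RY
st([*t,.0688])
b=snap('side','s6')
cv2.imwrite('pics/c8.png',cv2.resize(b[140:230,250:370],(800,600),interpolation=cv2.INTER_CUBIC)[:,:,::-1])
o=bot.get_obs()['eef_pos'][:2]-s; print('travel along/across mm',o@RY*1e3,o@RX*1e3)"
```

```text
t 22.1 pos [0.493  0.1275 0.0689] yax 79.49 z [ 0.0031 -0.0013 -1.    ] q [ 0.2543  0.3882 -0.2399  0.94   -0.002   0.4378] w 0.0264 F [ 1.2892 -3.1738  5.7046] 60.824899077415466
 shift cm -> [np.float64(0.49261177627460734), np.float64(0.12726274537819773), 0.0688] [ 0.03 -0.03  0.01]
travel along/across mm 50.32856655680413 0.3381215126572156
```

View pics/c8.png

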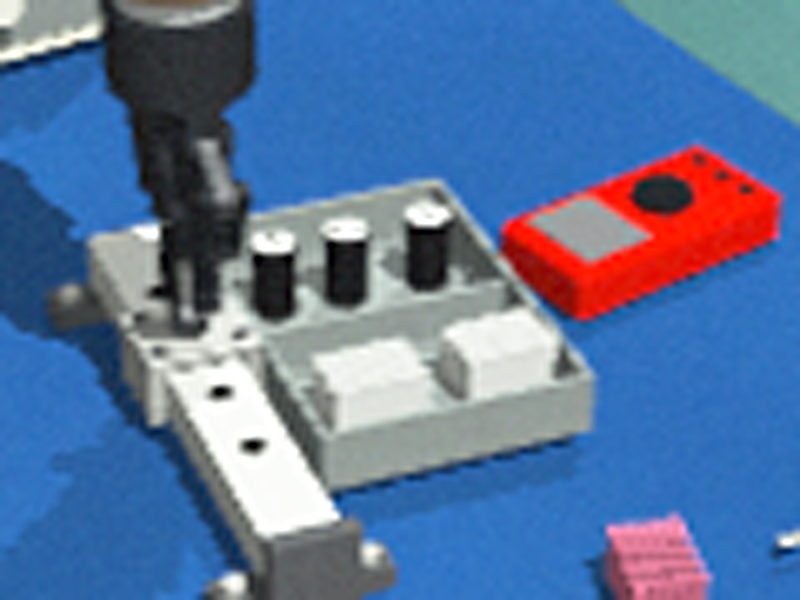

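The side view shows two free holes on the robot's right of the carriage at (220,392) and (252,445), so it moved one hole. The knob is held at its home height with the same downward push as at the start, and all the parts are in their bins.

```bash
python3 -c "
from workcell import workorder
print(workorder.job_done())"
```

```text
the job is handed in; nothing more can be done
None
```

The job is handed in at about 22 s: both capacitors are in the left bin, the heat sink is in the right bin, and the carriage is one hole to the left with the pin home and the knob still held.

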